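# Square a gift box in the packing jig

### The job

Swing the jig's black cam lever all the way round to its forward stop, so that the cam's low point frees the bar, and only then push the sliding fence forward from behind until the red gift box sits square and snug against the end stop; then swing the lever all the way back to lock the fence there. Push with the fingertips, nothing needs gripping: only the fence may move the gift box, which the hand must not touch or lift, and the spare box, ribbon spool and tag pack stay where they are.

Things in the scene. Friction and masses are not known exactly. Their poses are not given: they have to be found in the camera images.
- jig: Packing jig, screwed down: plywood plate 420 x 250 x 12 mm. Origin at table height under the sliding bar's centre line; x = forward, the way the fence is pushed, y left, z up. In these axes (mm) the plate spans x -190..230, y -125..125. The steel bar (y -15..15, top z 27) runs back from the fence through guides at x -125..-108 and -42..-15 (y -27..27, top z 34). Nothing on it is above z 74.
- end_stop (a point): Centre of the inner (rear) face of the fixed end stop, an upright aluminium plate 160 mm wide across the far end of the jig, top 74 mm above the table. This point is at jig x 190, y 0, z 44 mm; axes as the jig's.
- slide (a joint): Travel of the sliding fence along the jig's x, m: its rear face stands at jig x = this value, its front face 12 mm further. Range 0 to 0.115; the gift box is snug at 0.094. Starts at 0.025 to 0.045. Free, it resists with about 3 N and stays where left; locked by the cam it hardly moves.
- fence_back (a point): Where to push the fence: on its rear face, 45 mm right of the centre line (jig y -45 mm), 50 mm above the table. The fence is an upright aluminium plate 150 mm wide, 12 mm thick, from 14 to 74 mm above the table; two ribs (y -14..14 mm) stand 20 mm out behind its middle. Axes as the jig's.
- cam (a joint): Angle of cam and lever, rad, growing anticlockwise from above. 0 = low point faces the bar, lever at its forward stop, pointing forward and 8 deg to the left; 2.9 = rear stop, pointing back and 6 deg to the left; between, it points out to the left. From about 2.5 upward the cam squeezes the brake shoe on the bar; firmly locked above 2.7. Starts locked at 2.68 to 2.86. It stays where left.
- cam_pivot (a point): On the cam's vertical pivot axis (jig x -75, y 41 mm), 52 mm above the table. The eccentric disc (32 mm across, 6 mm off centre) lies under the lever beside a brass brake shoe (46 x 5 mm) at the bar's left edge; at its low point it clears the shoe by 13 mm. Two stop pins 6 mm thick, 44 mm high, stand 28 mm from the pivot, one ahead, one behind it.
- lever_end (a point): On the axis of the lever's rounded end, 72 mm from the pivot, at its top, 52 mm above the table. The lever is a straight black bar 12 mm wide (16 mm at the round end; 80 mm from pivot to tip), from 36 to 52 mm above the table, with a 22 mm round boss over the pivot. Pushed near its end it takes about 3 N when free, up to 15 N in the bite.
- giftbox: The red gift box lying on the jig's plate between fence and end stop: 84 mm (its x) by 150 mm (its y), 52 mm high, 0.3 kg; origin at the centre of its underside, 12 mm above the table. It starts slightly askew.
- spare_box: A second red gift box of the same size, on the table to the right of the jig; origin at the centre of its underside. Leave it.
- ribbon_spool: Ribbon spool standing on the table to the left of the jig, 56 mm across, 40 mm high; origin at the centre of its underside. Leave it.
- tag_pack: Pack of gift tags, 85 x 50 x 14 mm, lying on the jig's plate at the right rear; origin at the centre of its underside. Leave it.
Not all that is in view belongs to the job. What is shaped like the giftbox but blue or purple is not meant.

How it is judged:
On the way, in this order (a step that is already met when the one before it is completed fails the run):
1. the cam is turned to its low point while the fence has not yet been pushed forward (value of joint cam below 0.15 rad and distance of fence_back from where it was at the start of the episode below 0.012 m), for 0.2 s.
2. with the cam at its low side the fence is pushed up until the box is snug (value of joint cam below 0.4 rad and value of joint slide above 0.091 m), for 0.2 s.
At the end, for the whole second after the job is handed in: The lever is back in the bite (cam above 2.65 rad), the fence stands within 3 mm of snug (slide above 0.091), and the gift box lies flat on the plate, square to the jig within 0.04 rad, against the end stop, within 40 mm of the centre line, at rest (value of joint cam above 2.65 rad and value of joint slide above 0.091 m and angle between the x axis of giftbox and the x axis of jig, either way round below 0.04 rad and x of giftbox in the frame of jig between 0.143 and 0.153 m and y of giftbox in the frame of jig between -0.04 and 0.04 m and z of giftbox in the frame of jig below 0.016 m and linear speed of giftbox below 0.02 m/s and velocity of joint cam below 0.1 rad/s); the robot touches nothing.
It fails at once if the gift box is lifted or tipped (z of giftbox in the frame of jig above 0.03 m or angle between giftbox's own z axis and vertical above 0.3 rad).
It fails at once if the hand or arm touches the gift box (contact force between any of the fingers, the arm and giftbox above 1.5 N).
It fails at once if the spare box, the ribbon spool or the tag pack is moved or knocked over (distance of any of spare_box, ribbon_spool, tag_pack from where it was at the start of the episode above 0.03 m).
It also fails if it takes over 58 s, if anything falls off the work surface, if the arm or the gripper's body presses on something with over 40 N, if the wrist force passes 120 N, or if a joint passes its speed limit or range.

### The arm

A 6-joint arm with a two-finger parallel gripper is mounted at the origin on the work surface. World frame = base frame: x ahead of the robot, y to its left, z up, the work surface at z = 0. Lengths are in m, angles in rad, forces in N, time in s.
With the tool pointing down it reaches from about 0.375 to 0.975 m from the base axis. Payload 3.8 kg.
Tool frame: the origin (TCP) lies on the centre line of the jaws, within the pads' length; the fingertips stand 14 mm ahead of it and the grasp point (between the pads) lies 5 mm behind it (bot.finger_overhang is the distance from the TCP to the fingertips, in m); y points along the fingers, x is the direction in which the jaws open and shut, and the axes are right-handed (so a half turn about y gives the same grasp; the last joint's range is limited). The gripper opens to 85 mm and grips with 20 to 120 N. Pads are 22 mm wide; open, the fingers measure 114 mm over their backs; the gripper's body (76 mm by 85 mm) begins 54 mm behind the grasp point. The pads swing forward as they close: fully open they stand 13 mm farther back than shut.
Start: joints at [1.228, 0.264, 1.604, -0, 1.274, -0.037], TCP at [0.203, 0.644, 0.245] pointing down, gripper open.
Joint ranges: [-2.63, 2.63], [-0.94, 2.18], [0.31, 2.57], [-1.31, 4.45], [0, 2.66], [-2.55, 2.55]. Speed limits (rad/s): [2.57, 2.57, 3.14, 3.14, 3.14, 3.14].

### API

Orientations are given as a rotation vector (axis times angle).
In Python, from workcell import readout, read_camera, bot, spotter gives the robot as it stands.
- The arm moves only by the tool jog_arm, never from a script. Its argument "increments" is a list of rows, each a list of 7 numbers: the shift along the tool's x, y, z in m, then the turn, a rotation vector about the tool's x, y, z in rad, then the opening, from 0 (shut) to 1 (fully open). A call has 1 to 10 rows; each row shifts and turns the pose as measured when the row begins, along the tool's axes as they then stand; what a row does not reach is not made up. A row lasts 1/8 s, in which the tool goes at most 62.5 mm and 10.7 degrees, less where a joint would pass 70% of its speed; a pose out of reach is approached as far as the arm can. A call with a gripper value outside its range is refused whole. The fingers move at their own pace and stop on an object; "force" is the grip in N (left out, the last holds). Time passes only in rows, so rows that do not move let the fingers close. It gives the time, the measured TCP pose, the force and the opening at its end, in the units of the state.
- readout.read_state(): the state, without advancing time (a new reading comes with each control period).
- read_camera(name): name is "side" or "top"; returns a dict with "img" (480x640x3 uint8, blue, green, red), "range_z" (480x640 float32, m along the optical axis (not along the pixel's ray), 0 where there is no reading), "fx", "fy", "cx", "cy" (pixels), "world_from_camera" (4x4, takes a point from camera to world coordinates). Camera axes: x right, y down, z forward; pixel columns grow to the right and rows downward; lengths in m; the calibration is good to about 2 mm. A picture is of the moment at which its call begins.
- bot.finish_job(): hands the job in, once; it reports no verdict.
Trained networks look in a picture, given as the dict that the camera call returned (one of the last four; its "shot" number tells which), for a name from the list of things; names that differ only in an ending like _2 or _b are one class to them, and where a whole thing is asked for, a point or a joint stands for the part that bears it (a point fixed in the world has none). Each returns a list of dicts, best first, with "p" (0 to 1); they miss things now and then, are a little off and sometimes report something else, mostly with a low value. They report only what shows in the picture. A call takes as long as a camera call. They do not tell look-alikes from the thing itself.
- spotter.masks_of(picture, thing): "mask" (480x640 bool, what is visible of it) and "location" ([column, row] in pixels, amid what is visible of it).
- spotter.spot_point(picture, thing): "location" ([column, row] in pixels: a listed point, or the origin of a listed thing).
The state is a dict: "time": time; "q": joint angles; "joint_vel": joint speeds; "joint_torque": joint torques, N m; "tool_pos": TCP position; "tcp_rot": TCP orientation; "wrist_force": force on the tool from outside, world axes, zero at the start; "torque": the same for the moment, N m; "width": opening from 0.0 (shut) to 1.0 (fully open).
Only numpy, scipy, OpenCV 4.12 (cv2) and the standard library are available. Lean on these libraries where they do the work, as an engineer would, in place of code of your own. Each camera call takes 0.05 s, during which the arm holds its last target. There are 200 camera calls.

## Working session

There is one attempt and no reset: what is moved stays moved. The work goes in short steps, Python scripts to look and compute and a tool call to move; the robot and the scene stay as the last step left them, time stands still between calls to the robot, and variables do not carry over. Pictures are saved under pics/ and viewed, about 8 in all and at most 12, crops included, and the job is handed in when it is done.

Besides the shell and the picture viewer there is one more tool, called after "Emit:" as name([rows], argument=value, ...), one row to a line, values as JSON. jog_arm: Moves the arm, as the interface text tells. Its arguments: {"type":"object","properties":{"increments":{"type":"array"},"force":{"type":"number"}},"required":["increments"]}

```bash
mkdir -p pics; ls
cat > h.py <<'E'
import numpy as np, cv2
from workcell import readout, read_camera, bot, spotter
def w(p,u,v,z=None):
    T=p["world_from_camera"]; r=np.array([(u-p["cx"])/p["fx"],(v-p["cy"])/p["fy"],1.])
    if z is None:
        d=p["range_z"][int(round(v)),int(round(u))]
    else:
        d=(z-T[2,3])/(T[:3,:3]@r)[2]
    return T[:3,:3]@(r*d)+T[:3,3]
E
python3 - <<'E'
from h import *
s=readout.read_state(); print({k:np.round(v,3) for k,v in s.items()})
for c in ("top","side"):
    p=read_camera(c); cv2.imwrite(f"pics/{c}0.png",p["img"])
    print(c,np.round(p["world_from_camera"],3),p["fx"])
    for t in ("end_stop","fence_back","cam_pivot","lever_end","jig","giftbox","spare_box","ribbon_spool","tag_pack"):
        zz={"end_stop":.044,"fence_back":.05,"cam_pivot":.052,"lever_end":.052,"jig":0,"giftbox":.012,"tag_pack":.012}.get(t,0)
        for d in spotter.spot_point(p,t)[:3]:
            print(t,round(d["p"],2),np.round(d["location"]),np.round(w(p,*d["location"],zz),3),np.round(w(p,*d["location"]),3))
E
```

```text
pics
{'time': np.float64(0.0), 'q': array([ 1.228,  0.265,  1.605,  0.   ,  1.274, -0.037]), 'joint_vel': array([ 0.   , -0.001, -0.002,  0.003, -0.001, -0.001]), 'joint_torque': array([-0.0000e+00, -5.1513e+01, -3.6730e+01,  0.0000e+00,  1.3000e-02,
        0.0000e+00]), 'tool_pos': array([0.203, 0.643, 0.244]), 'tcp_rot': array([-1.34 , -0.98 ,  0.983]), 'wrist_force': array([-0.597,  0.674, -0.622]), 'torque': array([-0.002, -0.032,  0.004]), 'width': np.float64(1.002)}
top [[-0.004 -0.993  0.117  0.394]
 [-1.     0.002 -0.017  0.016]
 [ 0.017 -0.117 -0.993  1.088]
 [ 0.     0.     0.     1.   ]] 545.1648206925865
end_stop 0.65 [358. 107.] [ 0.784 -0.073  0.044] [ 0.784 -0.073  0.044]
fence_back 0.96 [393. 172.] [ 0.65  -0.139  0.05 ] [ 0.645 -0.136  0.07 ]
cam_pivot 0.76 [364. 237.] [ 0.523 -0.08   0.052] [ 0.523 -0.08   0.053]
lever_end 0.86 [366. 276.] [ 0.448 -0.084  0.052] [ 0.448 -0.084  0.054]
jig 0.9 [374. 202.] [ 0.602 -0.106  0.   ] [ 0.596 -0.103  0.028]
giftbox 0.87 [436. 375.] [ 0.258 -0.222  0.012] [ 0.263 -0.213  0.051]
giftbox 0.82 [196. 292.] [0.419 0.248 0.012] [
[... 665 characters left out ...]
67]
fence_back 0.32 [282. 241.] [0.461 0.011 0.05 ] [0.469 0.036 0.024]
cam_pivot 0.78 [326. 265.] [ 0.517 -0.09   0.052] [ 0.519 -0.087  0.049]
lever_end 0.71 [288. 272.] [ 0.441 -0.077  0.052] [ 0.453 -0.043  0.012]
jig 0.58 [364. 278.] [ 0.598 -0.111  0.   ] [ 0.584 -0.133  0.031]
giftbox 0.97 [312. 182.] [0.616 0.213 0.012] [0.609 0.196 0.027]
giftbox 0.88 [224. 384.] [ 0.259 -0.239  0.012] [ 0.258 -0.262  0.052]
giftbox 0.67 [234. 196.] [0.419 0.235 0.012] [0.41  0.192 0.048]
spare_box 0.33 [398. 266.] [ 0.68  -0.111  0.   ] [ 0.648 -0.152  0.057]
ribbon_spool 0.91 [281. 241.] [0.474 0.058 0.   ] [0.467 0.035 0.024]
tag_pack 0.81 [342. 333.] [ 0.491 -0.225  0.012] [ 0.487 -0.232  0.024]
```

View pics/top0.png

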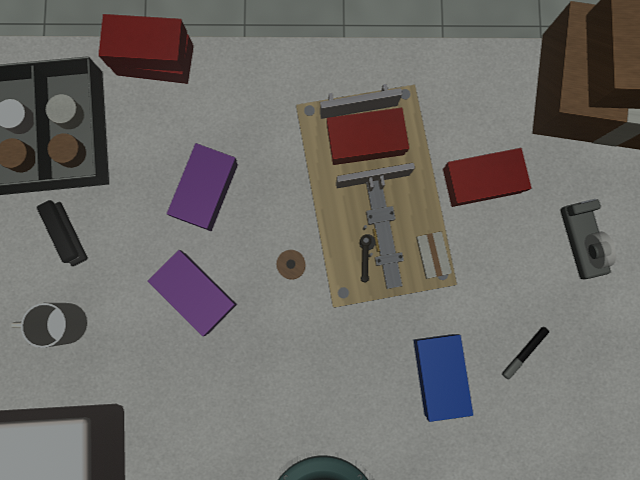

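Run:
```python
from h import *
p=read_camera("top"); T=p["world_from_camera"]
# plate plane pixels: world points with z near 0.012 and fence/end stop tops at z ~.074
v,u=np.mgrid[0:480,0:640]; d=p["range_z"]
P=np.stack([(u-p["cx"])/p["fx"]*d,(v-p["cy"])/p["fy"]*d,d],-1)@T[:3,:3].T+T[:3,3]
m=(abs(P[...,2]-.074)<.005)&(P[...,0]>.5)&(P[...,0]<.9)&(abs(P[...,1]+.1)<.15)&(d>0)
n,l,st,_=cv2.connectedComponentsWithStats(m.astype(np.uint8))
for i in range(1,n):
    if st[i,4]>60:
        q=P[l==i]; r=cv2.minAreaRect(q[:,:2].astype(np.float32)*1000); print(st[i],np.round(r[0]),np.round(r[1]),round(r[2],1),q[:,2].mean())
m=spotter.masks_of(p,"jig")[0]["mask"]; q=P[m&(d>0)&(P[...,2]<.02)]
r=cv2.minAreaRect(q[:,:2].astype(np.float32)*1000); print("plate",r)
cv2.imwrite("pics/crop1.png",cv2.resize(p["img"][80:320,240:500],None,fx=2.5,fy=2.5,interpolation=cv2.INTER_CUBIC))
```

```text
[320  88  82  21 628] [792. -75.] [ 17. 160.] 10.4 0.07396812135468225
[336 163  78  19 514] [ 645. -101.] [ 14. 150.] 10.1 0.07397747935187075
plate ((620.5964965820312, -107.16845703125), (426.96173095703125, 255.6512908935547), 10.035651206970215)
```

View pics/crop1.png

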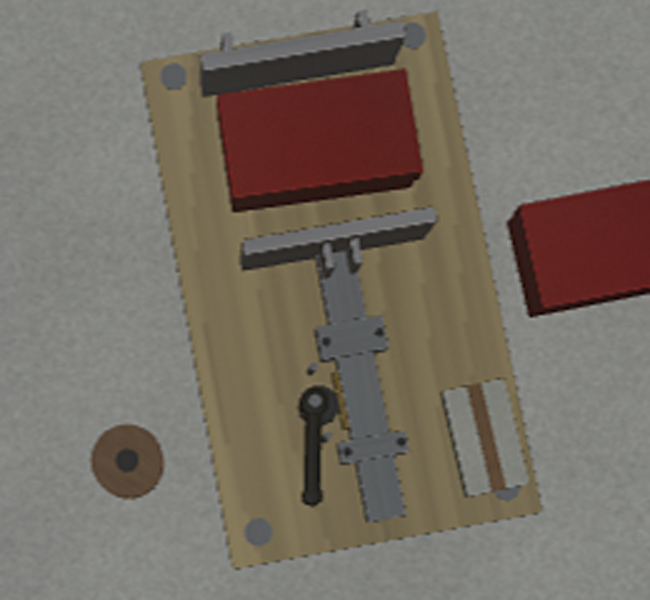

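The gift box is the red one at about (368,135) in the top view, on the plate between fence (375,176) and end stop (360,102). The others are off the jig: a red spare at (487,177), a red stack at (145,47), purple at (202,187) and (192,292), and blue at (443,377). The lever points back from (365,240) to (365,278).

```bash
cat >> h.py <<'E'
from scipy.spatial.transform import Rotation as Ro
YAW=np.radians(10.15); O=np.array([.600,-.1095,0]); J=Ro.from_euler("z",YAW).as_matrix()
def jig(P): return (np.asarray(P)-O)@J*1000
def wor(x,y,z): return O+J@(np.array([x,y,z])/1000)
def rep():
    s=readout.read_state(); R=Ro.from_rotvec(s["tcp_rot"]).as_matrix()
    print("t",round(float(s["time"]),2),"jig",np.round(jig(s["tool_pos"]),1),"F jig",np.round(J.T@s["wrist_force"],1),"w",round(float(s["width"]),2)); print("tool axes in jig\n",np.round(J.T@R,3)); return s,R
E
python3 - <<'E'
from h import *
s,R=rep(); print(bot.finger_overhang)
for g in ((400,250,250),None):
    t=np.array([.42,.25,.2]) if g else wor(-150,25,150)
    print(t,jig(t),"tool delta",np.round(R.T@(t-s["tool_pos"]),3))
p=read_camera("top")
for t in("cam_pivot","lever_end","end_stop"):
    l=spotter.spot_point(p,t)[0]["location"]; print(t,np.round(jig(w(p,*l,.044 if t=="end_stop" else .052)),1))
print(np.round(Ro.from_matrix(R.T@J@np.array([[0,0,1],[1,0,0],[0,1,0]]).astype(float)@np.diag([-1,-1,1])).as_rotvec(),3))
E
```

```text
t 1.1 jig [-257.8  811.3  245.3] F jig [-0.   0.6 -0.2] w 1.0
tool axes in jig
 [[ 0.464 -0.    -0.886]
 [ 0.886 -0.     0.464]
 [-0.    -1.     0.   ]]
0.014
[0.42 0.25 0.2 ] [-113.82978317  385.59438593  200.        ] tool delta [-0.31   0.045 -0.325]
[ 0.44794189 -0.11132513  0.15      ] [-150.   25.  150.] tool delta [-0.646  0.095 -0.461]
cam_pivot [-73.2  43.   52. ]
lever_end [-147.5   55.5   52. ]Traceback (most recent call last):
  File "<stdin>", line 8, in <module>
IndexError: list index out of range
```

Emit:
jog_arm([
  [0,0,0,0,0.18,0,0],
  [0,0,0,0,0.18,0,0],
  [0,0,0,0,0.18,0,0],
  [0,0,0,0,0.18,0,0],
  [0,0,0,0,0.18,0,0],
  [0,0,0,0,0.18,0,0],
  [0,0,0,0,0,0,0],
])

```text
time: 2.17
tool_pos: [0.2032, 0.6437, 0.2453]
tcp_rot: [-1.568, -0.119, 0.119]
wrist_force: [-1.0, -0.9, 0.3]
width: 0.002
```

```bash
python3 -c "
from h import *
rep()"
```

```text
t 2.17 jig [-257.8  811.3  245.3] F jig [-1.1 -0.7  0.3] w 0.0
tool axes in jig
 [[ 1.    -0.     0.026]
 [-0.026 -0.     1.   ]
 [-0.    -1.    -0.   ]]
```

Emit:
jog_arm([
  [0,0,0,0,-0.026,0,0],
  [0.018,0.006,-0.053,0,0,0,0],
  [0.018,0.006,-0.053,0,0,0,0],
  [0.018,0.006,-0.053,0,0,0,0],
  [0.018,0.006,-0.053,0,0,0,0],
  [0.018,0.006,-0.053,0,0,0,0],
  [0.018,0.006,-0.053,0,0,0,0],
  [0.018,0.006,-0.053,0,0,0,0],
  [0.018,0.006,-0.053,0,0,0,0],
  [0,0,0,0,0,0,0],
])

```text
time: 3.42
tool_pos: [0.4341, 0.2466, 0.197]
tcp_rot: [-1.56, -0.176, 0.166]
wrist_force: [-0.3, 0.2, 0.2]
width: -0.003
```

```bash
python3 -c "
from h import *
rep()"
```

```text
t 3.42 jig [-100.6  379.7  197. ] F jig [-0.3  0.3  0.2] w -0.0
tool axes in jig
 [[ 0.999  0.007 -0.04 ]
 [ 0.04   0.004  0.999]
 [ 0.007 -1.     0.004]]
```

Emit:
jog_arm([
  [0,0,0,0,0.04,0,0],
  [-0.006,0.012,-0.051,0,0,0,0],
  [-0.006,0.012,-0.051,0,0,0,0],
  [-0.006,0.012,-0.051,0,0,0,0],
  [-0.006,0.012,-0.051,0,0,0,0],
  [-0.006,0.012,-0.051,0,0,0,0],
  [-0.006,0.012,-0.051,0,0,0,0],
  [-0.006,0.012,-0.051,0,0,0,0],
  [0,0,0,0,0,0,0],
])

```text
time: 4.55
tool_pos: [0.4639, -0.1085, 0.1126]
tcp_rot: [-1.557, -0.169, 0.14]
wrist_force: [-0.5, -0.1, 0.9]
width: 0.0
```

```bash
python3 -c "
from h import *
rep(); p=read_camera('side'); cv2.imwrite('pics/s1.png',p['img'])"
```

```text
t 4.55 jig [-133.8   24.9  112.6] F jig [-0.5  0.   0.9] w 0.0
tool axes in jig
 [[ 1.     0.019 -0.02 ]
 [ 0.02   0.007  1.   ]
 [ 0.019 -1.     0.006]]
```

View pics/s1.png

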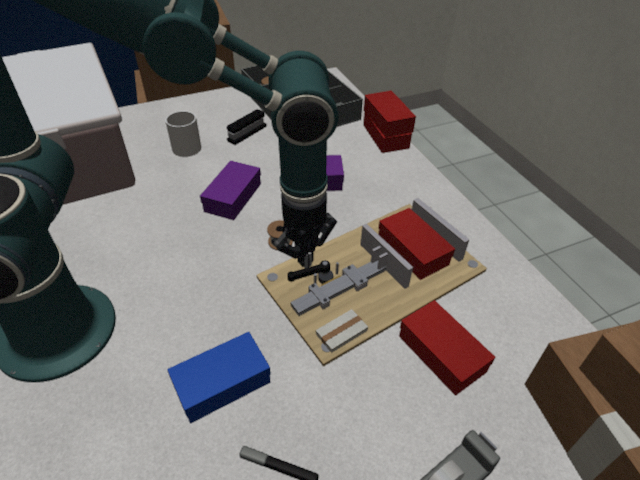

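The hand is above the bar's rear end at about (305,255), just right of the lever (310,270). I'll lower it beside the lever next.

Emit:
jog_arm([
  [-0.004,0.02,-0.001,0,0.02,0,0],
  [0,0.02,0,0,0,0,0],
  [0,0.016,0,0,0,0,0],
  [0,0,0,0,0,0,0],
])

```text
time: 5.1
tool_pos: [0.4639, -0.1014, 0.0576]
tcp_rot: [-1.556, -0.164, 0.129]
wrist_force: [0.1, -0.5, 0.3]
width: -0.002
```

```bash
cat > arc.py <<'E'
# plan a lever push: tool block centre at radius R, offset s behind lever; prints jig targets
import sys; from h import *
def plan(a0,a1,n,R,s,sgn):  # a = cam angle; sgn -1 unlocking
    s0,_=rep(); c=jig(s0["tool_pos"])[:2]
    for a in np.linspace(a0,a1,n):
        t=a+np.radians(8); u=np.array([np.cos(t),np.sin(t)]); nn=np.array([-u[1],u[0]])*sgn
        g=np.array([-74.5,42])+R*u-s*nn; d=g-c; c=g
        print(round(a,2),np.round(g,0),"d(x,z)",np.round(d/1000,3))
plan(*[float(v) if i!=2 else int(v) for i,v in enumerate(sys.argv[1:])])
E
python3 arc.py 2.75 0 20 62 19 -1
```

```text
t 5.1 jig [-132.6   31.9   57.6] F jig [ 0.  -0.5  0.3] w -0.0
tool axes in jig
 [[ 1.     0.023 -0.009]
 [ 0.009  0.008  1.   ]
 [ 0.023 -1.     0.008]]
2.75 [-139.   39.] d(x,z) [-0.007  0.007]
2.61 [-139.   48.] d(x,z) [0.    0.009]
2.46 [-137.   58.] d(x,z) [0.002 0.009]
2.32 [-135.   67.] d(x,z) [0.003 0.009]
2.17 [-130.   75.] d(x,z) [0.004 0.008]
2.03 [-125.   83.] d(x,z) [0.005 0.008]
1.88 [-119.   90.] d(x,z) [0.006 0.007]
1.74 [-111.   95.] d(x,z) [0.007 0.006]
1.59 [-103.  100.] d(x,z) [0.008 0.005]
1.45 [-95. 104.] d(x,z) [0.009 0.004]
1.3 [-85. 106.] d(x,z) [0.009 0.002]
1.16 [-76. 107.] d(x,z) [0.009 0.001]
1.01 [-67. 106.] d(x,z) [ 0.009 -0.   ]
0.87 [-57. 105.] d(x,z) [ 0.009 -0.002]
0.72 [-49. 101.] d(x,z) [ 0.009 -0.003]
0.58 [-40.  97.] d(x,z) [ 0.008 -0.004]
0.43 [-33.  92.] d(x,z) [ 0.008 -0.006]
0.29 [-26.  85.] d(x,z) [ 0.007 -0.007]
0.14 [-20.  78.] d(x,z) [ 0.006 -0.007]
0.0 [-16.  69.] d(x,z) [ 0.005 -0.008]
```

Emit:
jog_arm([
  [-0.006,0.002,0.003,0,0,0,0],
  [-0.001,0,0.008,0,0,0,0],
  [0,0,0.01,0,0,0,0],
  [0.002,0,0.01,0,0,0,0],
  [0.003,0,0.01,0,0,0,0],
], force=60)

```text
time: 5.72
tool_pos: [0.4583, -0.0633, 0.0596]
tcp_rot: [-1.565, -0.174, 0.123]
wrist_force: [0.5, -3.6, 0.1]
width: -0.001
```

```bash
python3 -c "
from h import *
rep(); p=read_camera('top')
for t in('cam_pivot','lever_end','fence_back'):
  for d in spotter.spot_point(p,t)[:1]: print(t,d['p'],np.round(jig(w(p,*d['location'],.052)),1))"
```

```text
t 5.72 jig [-131.4   70.5   59.6] F jig [-0.1 -3.7  0.1] w -0.0
tool axes in jig
 [[ 0.999  0.032 -0.012]
 [ 0.012 -0.002  1.   ]
 [ 0.032 -0.999 -0.003]]
lever_end 0.35 [  -0.8 -206.8   52. ]
fence_back 0.59 [ 40. -43.  52.]
```

Emit:
jog_arm([
  [0.003,0.003,0.006,0,0,0.03,0],
  [0.004,0.002,0.007,0,0,0,0],
  [0.006,0,0.007,0,0,0,0],
  [0.007,0,0.006,0,0,0,0],
  [0.008,0,0.005,0,0,0,0],
  [0.009,0,0.004,0,0,0,0],
])

```text
time: 6.68
tool_pos: [0.4952, -0.0242, 0.0593]
tcp_rot: [-1.576, -0.154, 0.143]
wrist_force: [-1.0, -4.7, 3.9]
width: -0.002
```

```bash
python3 -c "
from h import *
rep(); p=read_camera('side'); cv2.imwrite('pics/s2.png',cv2.resize(p['img'][160:360,200:460],None,fx=2.5,fy=2.5))"
```

```text
t 6.67 jig [-88.1 102.4  59.3] F jig [-1.8 -4.4  3.9] w -0.0
tool axes in jig
 [[ 1.     0.006 -0.012]
 [ 0.012 -0.011  1.   ]
 [ 0.006 -1.    -0.011]]
```

View pics/s2.png

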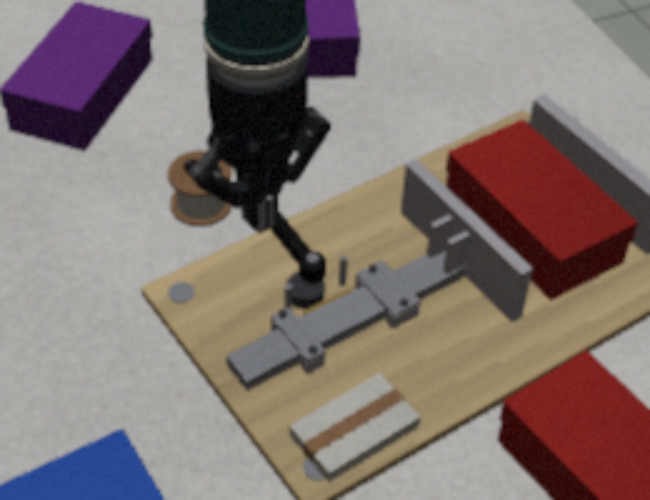

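The finger at (262,212) in the crop meets the lever's tip, and the lever points left from its pivot at (312,265). I'll check the geometry numerically.

```bash
python3 -c "
from h import *
p=read_camera('side')
for n,a in (('pivot',(312,262)),('tip',(274,217)),('fingertip low',(263,225))):
  u,v=a[0]/2.5+200,a[1]/2.5+160; print(n,np.round(jig(w(p,u,v,.052)),1),np.round(jig(w(p,u,v)),1))
cv2.imwrite('pics/s3.png',cv2.resize(p['img'][220:300,270:370],None,fx=7,fy=7,interpolation=cv2.INTER_CUBIC))"
```

```text
pivot [-79.1  36.1  52. ] [-79.8  35.2  53.2]
tip [-77.3  94.9  52. ] [-77.   95.4  51.4]
fingertip low [-90.   92.1  52. ] [-92.2  88.7  56.2]
```

View pics/s3.png

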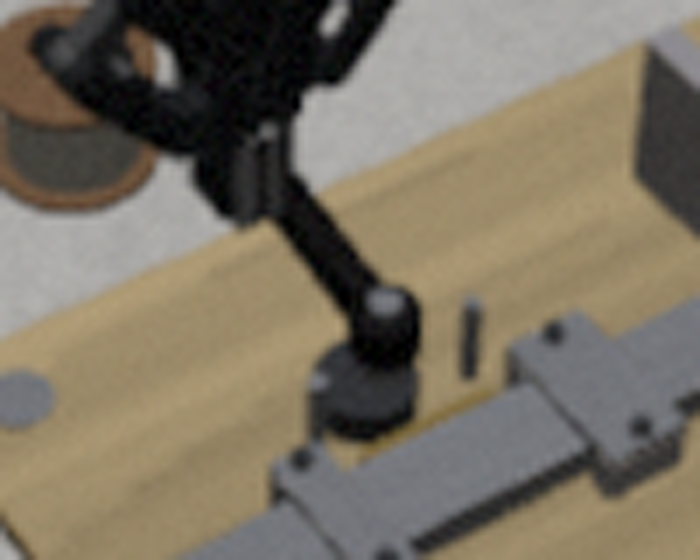

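```bash
python3 arc.py 1.3 -0.05 12 59 15 -1|grep -v "\["\  ; python3 arc.py 1.3 -0.05 12 59 15 -1|tail -12
```

```text
tool axes in jig
1.18 [-74. 103.] d(x,z) [0.007 0.   ]
1.3 [-82. 102.] d(x,z) [ 0.005 -0.   ]
1.18 [-74. 103.] d(x,z) [0.007 0.   ]
1.05 [-67. 102.] d(x,z) [ 0.007 -0.   ]
0.93 [-59. 101.] d(x,z) [ 0.007 -0.001]
0.81 [-52.  99.] d(x,z) [ 0.007 -0.002]
0.69 [-46.  96.] d(x,z) [ 0.007 -0.003]
0.56 [-39.  92.] d(x,z) [ 0.006 -0.004]
0.44 [-33.  87.] d(x,z) [ 0.006 -0.005]
0.32 [-28.  82.] d(x,z) [ 0.005 -0.005]
0.2 [-24.  76.] d(x,z) [ 0.004 -0.006]
0.07 [-20.  69.] d(x,z) [ 0.004 -0.006]
-0.05 [-17.  62.] d(x,z) [ 0.003 -0.007]
```

Emit:
jog_arm([
  [0.004,0.001,-0.001,0,0,0,0],
  [0.007,0.002,0,0,0,0,0],
  [0.007,0.001,0,0,0,0,0],
  [0.007,0.001,-0.001,0,0,0,0],
  [0.007,0,-0.002,0,0,0,0],
  [0.007,0,-0.003,0,0,0,0],
])

```text
time: 7.52
tool_pos: [0.5333, -0.0256, 0.0585]
tcp_rot: [-1.577, -0.147, 0.15]
wrist_force: [-5.8, -3.1, 5.2]
width: -0.003
```

```bash
python3 -c "
from h import *
rep()"
```

```text
t 7.53 jig [-50.9  94.4  58.5] F jig [-6.3 -2.   5.2] w -0.0
tool axes in jig
 [[ 1.    -0.003 -0.012]
 [ 0.012 -0.011  1.   ]
 [-0.003 -1.    -0.011]]
```

Emit:
jog_arm([
  [0.007,0,-0.002,0,0,0,0],
  [0.006,0,-0.004,0,0,0,0],
  [0.006,0,-0.005,0,0,0,0],
  [0.005,0,-0.006,0,0,0,0],
  [0.004,0,-0.006,0,0,0,0],
  [0.004,0,-0.006,0,0,0,0],
])

```text
time: 8.28
tool_pos: [0.5646, -0.0474, 0.0548]
tcp_rot: [-1.572, -0.134, 0.161]
wrist_force: [-2.7, 1.8, -0.1]
width: 0.0
```

```bash
python3 -c "
from h import *
rep()
p=read_camera('side')
cv2.imwrite('pics/s4.png',cv2.resize(p['img'][200:300,270:400],None,fx=6,fy=6,interpolation=cv2.INTER_CUBIC))"
```

```text
t 8.28 jig [-23.9  67.4  54.8] F jig [-2.4  2.3 -0.1] w 0.0
tool axes in jig
 [[ 1.    -0.017 -0.01 ]
 [ 0.01  -0.004  1.   ]
 [-0.017 -1.    -0.004]]
```

View pics/s4.png

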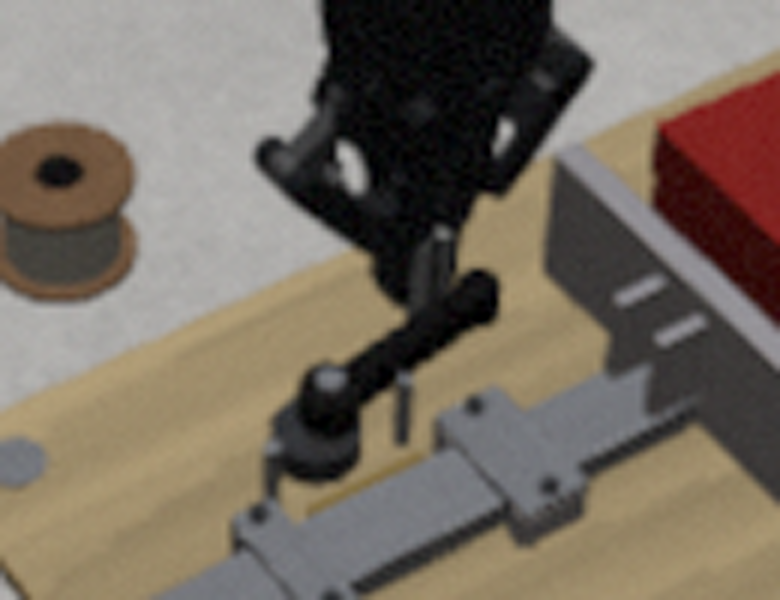

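Emit:
jog_arm([
  [0.003,0,-0.005,0,0,0,0],
  [0.001,0,-0.006,0,0,0,0],
  [0,0,-0.006,0,0,0,0],
])

```text
time: 8.7
tool_pos: [0.5665, -0.0501, 0.0549]
tcp_rot: [-1.545, -0.117, 0.162]
wrist_force: [-4.7, 23.6, 8.5]
width: -0.001
```

```bash
python3 -c "
from h import *
rep()"
```

```text
t 8.7 jig [-22.5  64.3  54.9] F jig [-0.5 24.1  8.5] w -0.0
tool axes in jig
 [[ 1.    -0.027 -0.001]
 [ 0.002  0.024  1.   ]
 [-0.027 -0.999  0.024]]
```

Emit:
jog_arm([
  [0,0,0,0,0,0,0],
  [0,0,0,0,0,0,0],
  [-0.002,0,0.012,0.025,0,-0.027,0],
  [0,-0.04,0.003,0,0,0,0],
  [0,-0.04,0,0,0,0,0],
  [0,0,0,0,0.18,0,0],
  [0,0,0,0,0.18,0,0],
  [0,0,0,0,0.18,0,0],
  [0,0,0,0,0.18,0,0],
  [0,0,0,0,0.18,0,0],
])

```text
time: 9.95
tool_pos: [0.5726, -0.0462, 0.1428]
tcp_rot: [-1.447, 0.585, -0.585]
wrist_force: [-0.6, -0.9, -0.7]
width: -0.002
```

Emit:
jog_arm([
  [0,0,0,0,0.18,0,0],
  [0,0,0,0,0.18,0,0],
  [0,0,0,0,0.18,0,0],
  [0,0,0,0,0.13,0,0],
  [0,0,0,0,0,0,0],
])

```text
time: 10.58
tool_pos: [0.5782, -0.0519, 0.1454]
tcp_rot: [-1.222, 1.11, -1.11]
wrist_force: [-0.3, 0.5, -0.1]
width: -0.002
```

```bash
python3 -c "
from h import *
rep()
p=read_camera('side')
cv2.imwrite('pics/s5.png',cv2.resize(p['img'][180:340,260:480],None,fx=3.5,fy=3.5,interpolation=cv2.INTER_CUBIC))
p=read_camera('top')
for t in('cam_pivot','lever_end','fence_back'):
  for d in spotter.spot_point(p,t)[:1]: print(t,d['p'],np.round(jig(w(p,*d['location'],.052)),1))"
```

```text
t 10.57 jig [-11.3  60.5 145.4] F jig [-0.2  0.6 -0.1] w -0.0
tool axes in jig
 [[-0.052  0.033  0.998]
 [-0.998  0.026 -0.053]
 [-0.028 -0.999  0.032]]
cam_pivot 0.84 [-74.2  39.5  52. ]
lever_end 0.85 [-5.  49.8 52. ]
```

View pics/s5.png

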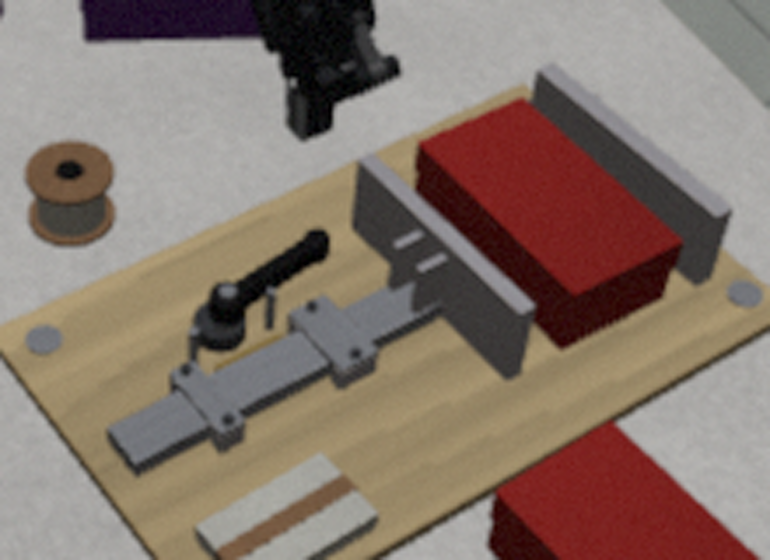

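Lever now points forward at its stop: tip (315,243), pivot (222,310) in the crop, so cam is about 0. The fence is unmoved. Next I'll go behind the fence on its right half.

Emit:
jog_arm([
  [0,0,0,-0.033,-0.052,-0.026,0],
  [0.035,0,0.006,0,0,0,0],
  [0.035,0,0.006,0,0,0,0],
  [0.034,0,0.004,0,0,0,0],
  [0,0.028,0,0,0,0,0],
  [0,0.028,0,0,0,0,0],
  [0,0.026,0,0,0,0,0],
  [0,0,0,0,0,0,0],
])

```text
time: 11.82
tool_pos: [0.6145, -0.1543, 0.0615]
tcp_rot: [-1.292, 1.069, -1.071]
wrist_force: [0.2, -0.7, -0.1]
width: 0.001
```

```bash
python3 -c "
from h import *
rep()"
```

```text
t 11.82 jig [  6.4 -46.7  61.5] F jig [ 0.  -0.7 -0.1] w 0.0
tool axes in jig
 [[ 0.01   0.     1.   ]
 [-1.    -0.001  0.01 ]
 [ 0.001 -1.     0.   ]]
```

Emit:
jog_arm([
  [0,0,0.01,0,0,0,0],
  [0,0,0.01,0,0,0,0],
  [0,0,0.008,0,0,0,0],
  [0,0,0.008,0,0,0,0],
  [0,0,0.008,0,0,0,0],
  [0,0,0.008,0,0,0,0],
])

```text
time: 12.58
tool_pos: [0.6686, -0.1448, 0.0641]
tcp_rot: [-1.295, 1.068, -1.07]
wrist_force: [-4.9, -1.5, 0.5]
width: -0.001
```

```bash
python3 -c "
from h import *
rep()"
```

```text
t 12.57 jig [ 61.3 -46.8  64.1] F jig [-5.1 -0.6  0.5] w -0.0
tool axes in jig
 [[ 0.012 -0.001  1.   ]
 [-1.    -0.003  0.012]
 [ 0.002 -1.    -0.001]]
```

Emit:
jog_arm([
  [0,0.002,0.007,0,0,0,0],
  [0,0.001,0.006,0,0,0,0],
  [0,0,0.005,0,0,0,0],
  [0,0,0.004,0,0,0,0],
])

```text
time: 13.08
tool_pos: [0.6873, -0.1416, 0.0627]
tcp_rot: [-1.304, 1.075, -1.064]
wrist_force: [-22.3, -4.7, 14.7]
width: -0.004
```

```bash
python3 -c "
from h import *
rep()"
```

```text
t 13.07 jig [ 80.3 -47.   62.7] F jig [-22.7  -0.7  14.7] w -0.0
tool axes in jig
 [[ 0.013 -0.012  1.   ]
 [-1.    -0.002  0.013]
 [ 0.002 -1.    -0.012]]
```

Emit:
jog_arm([
  [0,0,0.004,0,0,0,0],
  [0,0,0.004,0,0,0,0],
])

```text
time: 13.32
tool_pos: [0.6872, -0.1416, 0.0629]
tcp_rot: [-1.317, 1.088, -1.054]
wrist_force: [-16.5, -3.0, 11.0]
width: 0.002
```

```bash
cat > chk.py <<'E'
from h import *
rep()
p=read_camera("top"); T=p["world_from_camera"]
v,u=np.mgrid[0:480,0:640]; d=p["range_z"]
P=jig(np.stack([(u-p["cx"])/p["fx"]*d,(v-p["cy"])/p["fy"]*d,d],-1)@T[:3,:3].T+T[:3,3])
ok=(d>0)&(P[...,0]>0)&(P[...,0]<215)&(abs(P[...,1])<90)
for z in (74,64):
    m=ok&(abs(P[...,2]-z)<3)
    if z==64: im=p["img"].astype(int); m&=(im[...,2]>im[...,0]+40)
    n,l,st,_=cv2.connectedComponentsWithStats(m.astype(np.uint8))
    for i in range(1,n):
        if st[i,4]>60: r=cv2.minAreaRect(P[l==i][:,:2].astype(np.float32)); print(z,st[i,4],np.round(r[0],1),np.round(r[1],1),round(r[2],1),"x",np.round(np.percentile(P[l==i][:,0],[1,50,99]),1))
p=read_camera("side"); cv2.imwrite("pics/s%d.png"%int(readout.read_state()["time"]*10),cv2.resize(p['img'][180:340,260:500],None,fx=3.3,fy=3.3,interpolation=cv2.INTER_CUBIC))
E
python3 chk.py; ls pics
```

```text
t 13.32 jig [ 80.2 -47.   62.9] F jig [-16.8  -0.   11. ] w 0.0
tool axes in jig
 [[ 0.013 -0.031  0.999]
 [-1.     0.     0.013]
 [-0.001 -1.    -0.031]]
74 399 [194.7  20. ] [ 15.8 119.8] 0.2 x [187.3 194.6 201.9]
74 205 [97.9 40.7] [68.4 12.7] 90.0 x [ 91.9  97.7 104.1]
64 1724 [146.4  19.7] [ 82.5 111.2] 0.2 x [107.9 150.7 186.8]
crop1.png
s1.png
s134.png
s2.png
s3.png
s4.png
s5.png
side0.png
top0.png
```

Emit:
jog_arm([
  [0,0,0.006,0.03,0,0,0],
  [0,0,0.007,0.01,0,0,0],
  [0,0,0.008,0.01,0,0,0],
])

```text
time: 13.8
tool_pos: [0.6874, -0.1416, 0.0628]
tcp_rot: [-1.309, 1.087, -1.05]
wrist_force: [-29.8, -6.0, 20.0]
width: -0.003
```

```bash
python3 chk.py; ls pics
```

```text
t 13.8 jig [ 80.3 -47.   62.8] F jig [-30.4  -0.7  20. ] w -0.0
tool axes in jig
 [[ 0.015 -0.026  1.   ]
 [-1.     0.007  0.015]
 [-0.008 -1.    -0.026]]
74 412 [194.7  19. ] [ 15.7 122.8] 0.2 x [187.2 194.3 201.8]
74 211 [97.7 40.2] [69.2 12.7] 89.9 x [ 91.6  97.8 103.7]
64 1789 [147.4  17.8] [ 81.7 115.4] 0.0 x [107.9 151.3 186.8]
crop1.png
s1.png
s134.png
s139.png
s2.png
s3.png
s4.png
s5.png
side0.png
top0.png
```

View pics/s139.png

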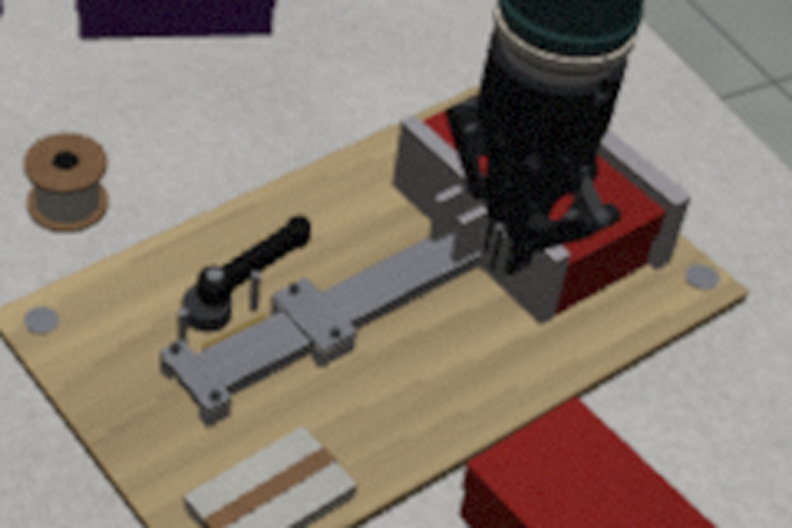

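The view shows the fence (420,200)–(550,280) pressed flat against the gift box, the box flat against the end stop, and the lever still forward. At 30 N it doesn't advance, so it is snug. Now I'll retreat and go to the lever.

Emit:
jog_arm([
  [0,0,-0.02,0.026,0,0,0],
  [0,-0.02,-0.01,0,0,0,0],
  [0,-0.04,0,0,0,0,0],
  [-0.025,0,-0.026,0,0,0,0],
  [-0.026,0,-0.026,0,0,0,0],
  [-0.022,0,-0.01,0,0,0,0],
  [0,0,0,0,0,0,0],
])

```text
time: 14.78
tool_pos: [0.5932, -0.086, 0.1364]
tcp_rot: [-1.271, 1.05, -1.078]
wrist_force: [0.5, -0.2, -0.7]
width: 0.0
```

```bash
python3 chk.py
```

```text
t 14.78 jig [ -2.6  24.4 136.4] F jig [ 0.4 -0.3 -0.7] w 0.0
tool axes in jig
 [[ 0.013  0.027  1.   ]
 [-1.     0.001  0.013]
 [-0.001 -1.     0.028]]
74 186 [194.6 -47.9] [63.8 15.4] 89.5 x [187.4 194.4 202.1]
74 261 [194.4  39. ] [16.1 82.5] 0.2 x [187.3 194.6 202. ]
74 65 [98.1 63.4] [11.9 23. ] 1.4 x [ 92.1  97.4 104.1]
64 705 [147.2  44.5] [61.1 81. ] 89.7 x [107.9 156.3 186.8]
```

Emit:
jog_arm([
  [-0.002,0,-0.01,-0.027,0,0,0],
  [0,0.03,0,0,0,0,0],
  [0,0.03,0,0,0,0,0],
  [0,0.02,0,0,0,0,0],
  [0,0,0,0,0,0,0],
])

```text
time: 15.5
tool_pos: [0.5865, -0.0896, 0.0543]
tcp_rot: [-1.294, 1.07, -1.07]
wrist_force: [-1.2, -0.4, -0.0]
width: -0.0
```

```bash
python3 arc.py 0.0 2.95 22 62 14 1
```

```text
t 15.5 jig [-9.8 21.9 54.3] F jig [-1.3 -0.2 -0. ] w -0.0
tool axes in jig
 [[ 0.011 -0.001  1.   ]
 [-1.    -0.001  0.011]
 [ 0.001 -1.    -0.001]]
0.0 [-11.  37.] d(x,z) [-0.001  0.015]
0.14 [-11.  46.] d(x,z) [0.    0.009]
0.28 [-12.  55.] d(x,z) [-0.001  0.009]
0.42 [-15.  63.] d(x,z) [-0.002  0.009]
0.56 [-18.  71.] d(x,z) [-0.004  0.008]
0.7 [-23.  79.] d(x,z) [-0.005  0.008]
0.84 [-28.  86.] d(x,z) [-0.006  0.007]
0.98 [-35.  92.] d(x,z) [-0.007  0.006]
1.12 [-42.  97.] d(x,z) [-0.007  0.005]
1.26 [-50. 101.] d(x,z) [-0.008  0.004]
1.4 [-59. 104.] d(x,z) [-0.008  0.003]
1.55 [-68. 105.] d(x,z) [-0.009  0.002]
1.69 [-77. 106.] d(x,z) [-0.009  0.   ]
1.83 [-85. 105.] d(x,z) [-0.009 -0.001]
1.97 [-94. 102.] d(x,z) [-0.009 -0.002]
2.11 [-102.   99.] d(x,z) [-0.008 -0.003]
2.25 [-110.   95.] d(x,z) [-0.008 -0.004]
2.39 [-117.   89.] d(x,z) [-0.007 -0.006]
2.53 [-123.   83.] d(x,z) [-0.006 -0.006]
2.67 [-129.   75.] d(x,z) [-0.005 -0.007]
2.81 [-133.   68.] d(x,z) [-0.004 -0.008]
2.95 [-136.   59.] d(x,z) [-0.003 -0.008]
```

Emit:
jog_arm([
  [-0.01,0,-0.001,0,0,0,0],
  [-0.009,0,0,0,0,0,0],
  [-0.009,0,0,0,0,0,0],
  [-0.009,0,-0.001,0,0,0,0],
  [-0.009,0,-0.002,0,0,0,0],
  [-0.008,0,-0.004,0,0,0,0],
  [-0.007,0,-0.005,0,0,0,0],
])

```text
time: 16.38
tool_pos: [0.5646, -0.0308, 0.0592]
tcp_rot: [-1.293, 1.061, -1.076]
wrist_force: [-1.2, -7.1, 1.9]
width: 0.002
```

```bash
python3 -c "
from h import *
rep()"
```

```text
t 16.38 jig [-20.9  83.7  59.2] F jig [-2.4 -6.7  1.9] w 0.0
tool axes in jig
 [[ 0.012  0.006  1.   ]
 [-1.    -0.007  0.012]
 [ 0.007 -1.     0.006]]
```

Emit:
jog_arm([
  [-0.005,0.002,-0.007,0,0,0,0],
  [-0.004,0.002,-0.008,0,0,0,0],
  [-0.004,0.001,-0.009,0,0,0,0],
  [-0.003,0.001,-0.009,0,0,0,0],
  [-0.002,0.001,-0.009,0,0,0,0],
  [-0.001,0.001,-0.009,0,0,0,0],
])

```text
time: 17.12
tool_pos: [0.5155, -0.0202, 0.0556]
tcp_rot: [-1.282, 1.048, -1.085]
wrist_force: [3.2, -0.5, 2.0]
width: -0.003
```

```bash
python3 -c "
from h import *
rep()"
```

```text
t 17.12 jig [-67.4 102.8  55.6] F jig [ 3.  -1.1  2. ] w -0.0
tool axes in jig
 [[ 0.013  0.022  1.   ]
 [-1.    -0.01   0.013]
 [ 0.011 -1.     0.022]]
```

Contact is tracking (3 N along +x). Continuing.

Emit:
jog_arm([
  [0,0,-0.009,-0.02,0,0,0],
  [0.001,0,-0.009,0,0,0,0],
  [0.002,0,-0.009,0,0,0,0],
  [0.003,0,-0.008,0,0,0,0],
  [0.004,0,-0.008,0,0,0,0],
  [0.005,0,-0.007,0,0,0,0],
])

```text
time: 17.88
tool_pos: [0.4655, -0.0446, 0.0547]
tcp_rot: [-1.298, 1.064, -1.075]
wrist_force: [3.2, 2.7, 1.5]
width: -0.005
```

```bash
python3 -c "
from h import *
rep()"
```

```text
t 17.88 jig [-121.    87.6   54.7] F jig [3.6 2.1 1.5] w -0.01
tool axes in jig
 [[ 0.012  0.001  1.   ]
 [-1.    -0.008  0.012]
 [ 0.008 -1.     0.001]]
```

Emit:
jog_arm([
  [0.007,0,-0.005,0,0,0,0],
  [0.008,0,-0.004,0,0,0,0],
  [0.009,0,-0.003,0,0,0,0],
  [0.01,0,-0.002,0,0,0,0],
  [0.01,0,0,0,0,0,0],
])

```text
time: 18.5
tool_pos: [0.4587, -0.0712, 0.0548]
tcp_rot: [-1.253, 1.099, -1.062]
wrist_force: [1.7, 51.9, 16.9]
width: -0.003
```

```bash
python3 -c "
from h import *
rep()"
```

```text
t 18.5 jig [-132.4   62.6   54.8] F jig [10.8 50.8 16.9] w -0.0
tool axes in jig
 [[-0.011  0.008  1.   ]
 [-0.999  0.036 -0.011]
 [-0.036 -0.999  0.008]]
```

Emit:
jog_arm([
  [-0.012,0,0,0,0,0.03,0],
  [-0.015,0,0,0,0,0,0],
  [-0.01,-0.04,0,0,0,0,0],
  [-0.04,-0.04,0,0,0,0,0],
  [-0.05,-0.03,0,0,0,0,0],
  [-0.05,0,0,0,0,0,0],
  [-0.05,0,0,0,0,0,0],
  [0,0,0,0,0,0,0],
])

```text
time: 19.5
tool_pos: [0.4111, 0.1495, 0.179]
tcp_rot: [-1.246, 1.13, -1.035]
wrist_force: [1.2, -0.2, 0.3]
width: 0.003
```

```bash
python3 chk.py; python3 -c "
from h import *
p=read_camera('top')
for t in('cam_pivot','lever_end','fence_back','ribbon_spool','tag_pack','spare_box'):
  for d in spotter.spot_point(p,t)[:1]: print(t,d['p'],np.round(jig(w(p,*d['location'],.052)),1),np.round(w(p,*d['location'],.0),3))
cv2.imwrite('pics/t9.png',cv2.resize(p['img'][80:320,240:500],None,fx=2.5,fy=2.5,interpolation=cv2.INTER_CUBIC))"
```

```text
t 19.5 jig [-140.3  288.2  179. ] F jig [ 1.1 -0.4  0.3] w 0.0
tool axes in jig
 [[-0.015 -0.01   1.   ]
 [-0.998  0.066 -0.014]
 [-0.065 -0.998 -0.011]]
74 544 [194.4  -0. ] [159.8  16.1] 89.8 x [187.4 194.4 202. ]
74 457 [97.9  0.2] [149.3  13.7] 89.8 x [ 91.5  97.6 104.2]
64 2696 [147.    0.2] [ 82.5 150.2] 0.4 x [107.4 146.8 186.2]
cam_pivot 0.9 [-71.6  40.2  52. ] [ 0.529 -0.088  0.   ]
lever_end 0.88 [-154.9   43.    52. ] [ 0.442 -0.1    0.   ]
fence_back 0.83 [ 94.4 -41.   52. ] [ 0.716 -0.141  0.   ]
ribbon_spool 0.91 [-96.1 190.   52. ] [ 0.476  0.063 -0.   ]
tag_pack 0.85 [-124.7  -81.3   52. ] [ 0.496 -0.223  0.   ]
spare_box 0.64 [  -5.8 -205.5   52. ] [ 0.642 -0.329  0.   ]
```

View pics/t9.png

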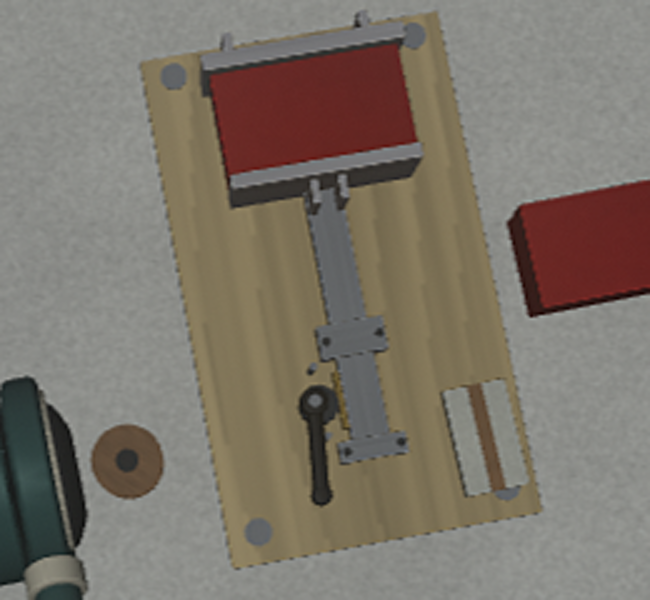

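The lever is at the rear stop (tip 322,497; pivot 316,402). The fence and box are square against the end stop, and the spool, tag pack and spare box are where they were. Handing in.

```bash
python3 -c "
from workcell import bot
print(bot.finish_job())"
```

```text
the job is handed in; nothing more can be done
None
```

I swung the lever to its forward stop and pushed the fence up until the gift box was snug. I then swung the lever back to lock the fence and handed the job in at about 19.6 s. No verdict is reported, so what follows is from my own checks.

- **Lever forward:** the lever end measured jig (-5, 50) mm, against about (-4, 51) mm at the stop. The fence had not moved at that point.
- **Fence push:** the fence stopped advancing even at 30 N, so I took it as snug.
- **Last picture:** the lever lies at its rear stop. The gift box is within about 0.5° of square and 0.2 mm of the centre line. The spool, tag pack and spare box are within a few mm of their first readings.

- **Readings off by 1–2 mm:** the fence centre read 97.9 mm where snug should give 100 mm, and the end stop read low by a similar amount. The gap between them, about 96.5 mm, fits snug. My own jig alignment is only good to about that much.
- **Lever end at lock:** the network put it about 10 mm off where the rear stop should leave it. The picture and the 51 N push both agree with the lever being at the stop.
- **Upward force:** I saw up to 20 N upward on the hand while pressing the fence. I think this was friction at the contact, but I did not confirm it. I also have no direct check that the hand stayed off the gift box.

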